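# Stamp a wooden name tag in the hand press

## Task

Take the long wooden tag from the little rack and lay it flat on the bare table, letting go of it. Then pick it up again by its narrow sides and gently slide it flat, end without the hole first, into the stamping press under the gate until it is fully home against the stop, and let go. Then push the press's black knob down against its spring, firmly but without ramming it, fully to the end of its stroke so that the stamp bears on the tag, hold it there a moment and let it spring back up, with the tag still home and everything else left where it was.

Things in the scene. Friction and masses are not known exactly. Their poses are not given: they have to be found in the camera images.
- tag: the longest of three plain wooden blanks on edge in the rack: 150 x 50 x 12 mm, about 60 g. Origin at its centre; x along its length to the nose, y across its 12 mm thickness, z along its 50 mm width (up in the rack, top edge 60 mm above the table). Slot play 2 mm each side. On the table it stands on its long edge by itself and topples flat if its top is pushed; either face may be up
- tag_nose (a point): centre of the tag's plain end face, 75 mm from its origin along +x; this end goes into the press. Axes as the tag's
- tag_tail (a point): centre of the tag's other end face, 75 mm from its origin along -x; a 9 mm hanging hole goes through the tag 13 mm from this end, which stays outside the press. Axes as the tag's
- rack: plywood rack, fixed to the table: a base 100 mm (x) by 156 mm (y), 10 mm thick, with three slots along its x, 56 mm apart, centred at y = -56, 0 and 56 mm; the slots are 16 mm wide between ribs 6 mm thick whose tops are 26 mm above the table. Origin under its centre. Which blank stands in which slot varies
- press: grey stamping press, fixed to the table. Origin on the table; x points into the throat, z up. Bed 14 mm high, x = -70 to 95 mm, 110 mm wide. Throat from x = -40 mm to the stop at x = 30 mm, 54 mm wide, with low lead-ins on the bed before it. A tag fully home sticks out 80 mm before the throat and lies steady. Head and column, 82 mm wide, 88 mm high, x = -40 to 85 mm
- press_stop (a point): centre of the stop face at the end of the throat, 20 mm above the table, at press x = 30 mm; the tag's nose comes here. Axes as the press's
- press_gate (a point): middle of the lower edge of the steel gate over the throat's entrance, press x = -40 mm, 34 mm above the table: the tag passes under it. Before it the lead-ins, 24 mm high above the table, run from about x = -70 to -37 mm, opening towards -x from 54 to about 72 mm apart. Axes as the press's
- stamp (a joint): the press's sprung plunger: 0 is up, 0.028 m is the hard end of its stroke, straight down. About 3 N starts it, 250 N/m more. With a tag in the press its rubber stamp pad meets the tag at 0.022 m and then yields, 1500 N/m more: about 14 N on the knob at 0.025 m, 18 N at the end. Pushed fully means within 3 mm of the end. It springs back by itself
- stamp_top (a point): centre of the top of the plunger's black mushroom knob (44 mm across, 20 mm tall), on the plunger's axis at press x = -5 mm, y = 0; 134 mm above the table when up. Axes as the press's
- short_blank: the shortest wooden blank, 90 x 44 x 12 mm, in the rack; origin at its centre. A bystander, to be left alone
- square_blank: the tallest, squarish wooden blank, 100 x 62 x 12 mm, in the rack; origin at its centre. A bystander, to be left alone
- mug: white ceramic mug, 80 mm across the mouth, 90 mm tall; origin under its centre. A bystander
- tape: roll of cream masking tape lying flat, 90 mm across, 25 mm tall; origin under its centre. A bystander
- glue: white glue bottle, 56 mm across, 140 mm tall; origin under its centre. A bystander
- marker_box: grey box full of marker pens, 110 x 150 mm, 95 mm tall with the pens; origin under its centre. A bystander
- paint_tin: flat black watercolour tin, 100 x 220 x 17 mm; origin under its centre. A bystander

How it is judged:
On the way, in this order (a step that is already met when the one before it is completed fails the run):
1. the tag lies flat on the table, let go (angle between the y axis of tag and the z axis of press, either way round below 0.1 rad and contact force between tag and the fingers below 0.1 N and height (world z) of tag below 0.01 m and linear speed of tag below 0.02 m/s), for 0.2 s.
2. the tag lies fully home in the press, let go, the plunger still up (x of tag_nose in the frame of press_stop above -0.003 m and distance between tag_nose and press_stop below 0.008 m and angle between the y axis of tag and the z axis of press, either way round below 0.1 rad and contact force between tag and the fingers below 0.1 N and value of joint stamp below 0.004 m), for 0.2 s.
3. the knob is pushed to within 3 mm of the end of its stroke, so that the stamp bears on the tag, which stays home (x of tag_nose in the frame of press_stop above -0.003 m and distance between tag_nose and press_stop below 0.008 m and angle between the y axis of tag and the z axis of press, either way round below 0.1 rad and value of joint stamp above 0.025 m and contact force between stamp and tag above 3 N), for 0.3 s.
At the end, for the whole second after the job is handed in: the tag lies flat and released in the press, plain end within 3 mm of the stop, and the plunger is back up (within 3 mm) (x of tag_nose in the frame of press_stop above -0.003 m and distance between tag_nose and press_stop below 0.008 m and angle between the y axis of tag and the z axis of press, either way round below 0.1 rad and value of joint stamp below 0.003 m and linear speed of tag below 0.02 m/s and contact force between tag and the fingers below 0.1 N); the robot touches nothing.
It fails at once if the knob is rammed (more than 60 N) (contact force between stamp and the fingers above 60 N).
It fails at once if the tag is rammed or jammed in the press (contact forces adding up to more than 90 N) (contact force between tag and press above 90 N).
It fails at once if another thing is shifted by more than 30 mm (distance of any of short_blank, square_blank, mug, tape, glue, marker_box, paint_tin from where it was at the start of the episode above 0.03 m).
It also fails if it takes over 66 s, if anything falls off the work surface, if the arm or the gripper's body presses on something with over 40 N, if the wrist force passes 120 N, or if a joint passes its speed limit or range.

## Robot

A 6-joint arm with a two-finger parallel gripper is mounted at the origin on the work surface. World frame = base frame: x ahead of the robot, y to its left, z up, the work surface at z = 0. Lengths are in m, angles in rad, forces in N, time in s.
With the tool pointing down it reaches from about 0.35 to 0.775 m from the base axis. Payload 7.3 kg.
Tool frame: the origin (TCP) lies midway between the tips of the shut fingers; the grasp point (between the pads) lies grasp_offset behind it (grasp_offset is the distance from the TCP to the grasp point, in m); z points along the fingers, y is the line along which they close (so a half turn about z gives the same grasp; the last joint's range is limited). The gripper opens to 92 mm and grips with 3 to 60 N. Pads are 19 mm wide; open, the fingers measure 130 mm over their backs; the gripper's body (75 mm by 190 mm) begins 47 mm behind the grasp point.
Start: joints at [1.142, 0.342, 1.524, -0, 1.275, -0.146], TCP at [0.146, 0.504, 0.227] pointing down, gripper open.
Joint ranges: [-2.53, 2.53], [-0.77, 2.02], [0.04, 2.7], [-1, 4.14], [0.28, 2.66], [-3.11, 3.11]. Speed limits (rad/s): [2.57, 2.57, 3.14, 3.14, 3.14, 3.14].

## Interface

Orientations are given as [roll, pitch, yaw] about the fixed x, y, z axes, in that order (R = Rz(yaw) Ry(pitch) Rx(roll)).
In Python, from cell import * gives the robot as it stands.
- The arm moves only by the tool step_arm, never from a script. Its argument "plan" is a list of rows, each a list of 5 numbers: the closure, from -1 (fully open) to 1 (shut), then the shift along the tool's x, y, z in m, then the turn about the tool's z in rad. In form: [[hand, x, y, z, twist], ...]. A call has 1 to 20 rows; each row is the pose to reach, as a shift and turn from the pose commanded when the call began, along the tool's axes at that moment; what a row does not reach only later rows make up. A row lasts 1/8 s, in which the tool goes at most 62.5 mm and 10.7 degrees, less where a joint would pass 70% of its speed; a pose out of reach is approached as far as the arm can. A call with a gripper value outside its range is refused whole. The fingers move at their own pace and stop on an object; "grip_force" is the grip in N (left out, the last holds). Time passes only in rows, so rows that repeat a pose let the fingers close. It gives the time, the measured TCP pose, the force, the opening and the grip force at its end, in the units of the state.
- observe(): the state, without advancing time (a new reading comes with each control period).
- read_camera(name): name is "side" or "top" or "wrist"; returns a dict with "img" (420x560x3 uint8, red, green, blue), "range_z" (420x560 float32, m along the optical axis (not along the pixel's ray), 0 where there is no reading), "fx", "fy", "cx", "cy" (pixels), "R" (3x3) and "t" (3): a world point X has camera coordinates R X + t; the wrist camera has in their place "T_tool_cam" (4x4, takes a point from camera to tool coordinates, whose origin is the TCP and whose axes are the flange's). Camera axes: x right, y down, z forward; pixel columns grow to the right and rows downward; lengths in m; the calibration is good to about 2 mm. A picture is of the moment at which its call begins: read the wrist's pose just before it.
- hand_in(): hands the job in; it is judged then, once.
The state is a dict: "time": time; "qpos": joint angles; "qvel": joint speeds; "joint_efforts": joint torques, N m; "tool_pos": TCP position; "tool_rot": TCP orientation; "contact_force": force on the tool from outside, world axes, zero at the start; "torque": the same for the moment, N m; "opening": finger opening in m; "grip_force": force on a finger pad.
Only numpy, scipy, OpenCV 4.12 (cv2) and the standard library are available. Lean on these libraries where they do the work, as an engineer would, in place of code of your own. Each camera call takes 0.05 s, during which the arm holds its last target. There are 200 camera calls.

## Working session

There is one attempt and no reset: what is moved stays moved. The work goes in short steps, Python scripts to look and compute and a tool call to move; the robot and the scene stay as the last step left them, time stands still between calls to the robot, and variables do not carry over. Pictures are saved under pics/ and viewed, at most 10 in all, crops included, and the job is handed in when it is done.

Besides the shell and the picture viewer there is one more tool, called after ">>>" as name(argument=value, ...) on one line, values as JSON. step_arm: Moves the arm, as the interface text tells. Its arguments: {"type":"object","properties":{"plan":{"type":"array","items":{"type":"array","items":{"type":"number"}}},"grip_force":{"type":"number"}},"required":["plan"]}

```bash
mkdir -p pics
cat > h.py <<'E'
from cell import *
import numpy as np, cv2
def grab(n,f=None):
    s=observe(); c=read_camera(n)
    if f: cv2.imwrite('pics/'+f,c['img'][:,:,::-1])
    if 'R' in c: R,t=np.array(c['R']),np.array(c['t']); Rc=R.T; o=-R.T@t
    else:
        r,p,y=s['tool_rot']; from scipy.spatial.transform import Rotation as Ro
        Rt=Ro.from_euler('xyz',[r,p,y]).as_matrix(); T=np.array(c['T_tool_cam'])
        Rc=Rt@T[:3,:3]; o=Rt@T[:3,3]+np.array(s['tool_pos'])
    v,u=np.mgrid[0:420,0:560]
    ray=np.stack([(u-c['cx'])/c['fx'],(v-c['cy'])/c['fy'],np.ones(u.shape)],-1)@Rc.T
    P=o+ray*c['range_z'][...,None]; P[c['range_z']==0]=np.nan
    return c['img'],P,o,ray
E
python3 - <<'E'
from h import *
print(observe())
im,P,o,r=grab('top','top.png'); np.save('P.npy',P)
print(o,P[::60,::80].round(3)[...,:].tolist())
grab('side','side.png')
E
```

```text
{'time': 0.0, 'qpos': array([ 1.14199777e+00,  3.42719565e-01,  1.52503177e+00, -3.28002594e-05,
        1.27537370e+00, -1.45994651e-01]), 'qvel': array([ 0.00023425, -0.00199425, -0.00019291, -0.00228267,  0.00192168,
        0.0007103 ]), 'joint_efforts': array([-1.92736052e-04, -4.31245422e+01, -2.44220585e+01,  7.16987858e-02,
        5.62233967e-02, -1.41836672e-04]), 'tool_pos': array([0.14631498, 0.50377436, 0.22604145]), 'tool_rot': array([-3.14007201e+00, -1.91894094e-04,  2.85879817e+00]), 'contact_force': array([ 0.46287033, -0.67954267, -0.09878577]), 'torque': array([ 0.02694188,  0.00092151, -0.03161304]), 'grip_force': 0.0, 'opening': 0.09194616436933939}
[ 0.34458344 -0.02382228  1.50822326] [[[1.553, 1.152, -0.526], [1.55, 0.816, -0.507], [1.547, 0.486, -0.488], [1.544, 0.162, -0.468], [1.555, -0.157, -0.472], [1.546, -0.47, -0.444], [1.551, -0.782, -0.438]], [[1.396, 1.25, -0.755], [1.401, 0.888, -0.745], [1.418, 0.536, -0.759], [1.424, 0.177, -0.753], [1.437, -0.18, -0.758], [1.444, -0.536, -0.753], [1.45, -0.89, -0.746]], [[0.861, 0.806, -0.007], [0.831, 0.53, 0.098], [0.872, 0.336, -0.002], [0.88, 0.103, -0.005], [0.884, -0.13, 0.0], [0.87, -0.351, 0.056], [0.888, -0.587, 0.023]], [[0.672, 0.763, 0.034], [0.685, 0.551, 0.004], [0.688, 0.32, 0.018], [0.698, 0.095, 0.001], [0.684, -0.127, 0.086], [0.694, -0.346, 0.069], [0.715, -0.586, 0.008]], [[0.504, 0.743, 0.033], [0.514, 0.537, -0.001], [0.519, 0.31, 0.01], [0.527, 0.089, -0.003], [0.533, -0.135, -0.002], [0.538, -0.357, 0.007], [0.541, -0.57, 0.032]], [[0.343, 0.743, -0.005], [0.349, 0.522, -0.003], [0.355, 0.302, -0.004], [0.361, 0.082, -0.0], [0.367, -0.137, 0.002], [0.373, -0.356, 0.001], [0.379, -0.575, 0.002]], [[0.184, 0.722, -0.002], [0.19, 0.506, -0.001], [0.196, 0.29, 0.001], [0.202, 0.076, -0.003], [0.208, -0.14, -0.002], [0.214, -0.355, -0.001], [0.22, -0.571, -0.003]]]
```

View pics/top.png

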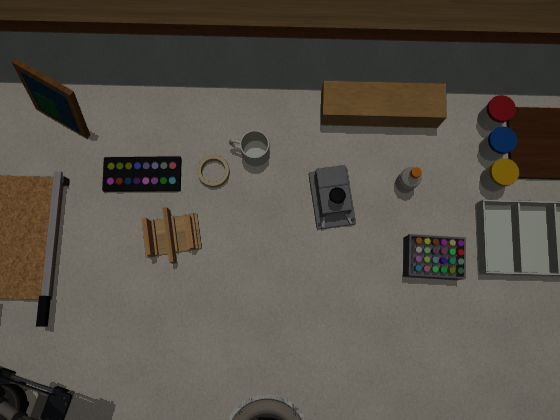

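View pics/side.png

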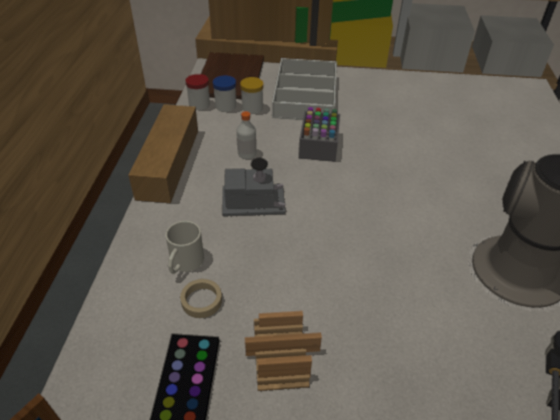

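The top view shows the rack at about (172,237), with the long tag in its middle slot at (168,236). The press is at (333,197), with its knob at (337,196) and its throat opening towards the robot (image bottom).

Run:
```python
from h import *
P=np.load('P.npy')
def fit(u0,u1,v0,v1,z0,z1,n):
    Q=P[v0:v1,u0:u1].reshape(-1,3); Q=Q[(Q[:,2]>z0)&(Q[:,2]<z1)]
    r=cv2.minAreaRect((Q[:,:2]*1000).astype(np.float32)); print(n,len(Q),r,Q[:,2].mean(),Q.mean(0)); return Q
fit(155,185,200,270,.045,.09,'tag')
fit(155,185,200,270,.03,.09,'tag2')
fit(140,157,210,262,.035,.09,'L'); fit(183,205,205,255,.035,.09,'R')
fit(300,365,155,235,.075,.1,'head')
fit(300,365,155,235,.115,.15,'knob')
fit(300,365,155,235,.008,.15,'bed')
```

```text
tag 297 ((529.5631103515625, 279.8105163574219), (150.13613891601562, 13.924224853515625), 10.949922561645508) 0.05854811471729071 [0.52844814 0.27905056 0.05854811]
tag2 364 ((529.6268920898438, 280.3797607421875), (60.41118621826172, 144.84442138671875), 81.4675064086914) 0.054468740301788846 [0.52929599 0.27815555 0.05446874]
L 281 ((521.550048828125, 335.2984619140625), (100.72714233398438, 14.962785720825195), 10.430583000183105) 0.06413544305588562 [0.52081713 0.33297532 0.06413544]
R 186 ((538.753173828125, 225.34494018554688), (89.9217529296875, 18.00348663330078), 11.238499641418457) 0.05137679144038391 [0.53834011 0.22238671 0.05137679]
head 1134 ((661.9205322265625, -163.88818359375), (126.67988586425781, 82.12437438964844), 9.475906372070312) 0.0820592280539234 [ 0.66484795 -0.16117465  0.08205923]
knob 217 ((634.6796264648438, -167.88845825195312), (40.795047760009766, 43.015621185302734), 46.65244674682617) 0.13301186518202793 [ 0.63413713 -0.16781993  0.13301187]
bed 2313 ((664.3118286132812, -170.98843383789062), (227.53797912597656, 168.31024169921875), 0.5015912055969238) 0.06217258986763268 [ 0.64321717 -0.16086577  0.06217259]
```

```bash
cat >> h.py <<'E'
def delta(x,y,z,yaw):
    s=observe(); p=s['tool_pos']; w=s['tool_rot'][2]
    d=np.array([x,y,z])-p; c,n=np.cos(w),np.sin(w)
    tw=-((yaw-w+np.pi)%(2*np.pi)-np.pi)
    print('delta',np.round([c*d[0]+n*d[1], n*d[0]-c*d[1], -d[2], tw],4),'pos',np.round(p,4),'yaw',round(w,4))
E
python3 - <<'E'
from h import *
print(grasp_offset)
delta(.5296,.28,.16,3.331)
c=read_camera('wrist'); print(c['T_tool_cam'],c['fx'])
E
```

```text
0.0188
delta [-0.4305 -0.108   0.0661 -0.4723] pos [0.1463 0.5038 0.2261] yaw 2.8587
[[ 2.22730046e-04 -9.52204745e-01 -3.05460429e-01  8.37269609e-02]
 [ 9.99999509e-01  5.07035270e-04 -8.51408000e-04  3.62859405e-04]
 [ 9.65593949e-04 -3.05460090e-01  9.52204391e-01 -1.58160896e-01]
 [ 0.00000000e+00  0.00000000e+00  0.00000000e+00  1.00000000e+00]] 308.69147967212245
```

>>> step_arm(plan=[[0.1, -0.06, -0.015, 0, -0.07], [0.1, -0.12, -0.03, 0, -0.14], [0.1, -0.18, -0.045, 0, -0.21], [0.1, -0.24, -0.06, 0, -0.28], [0.1, -0.3, -0.075, 0, -0.35], [0.1, -0.36, -0.09, 0.02, -0.42], [0.1, -0.4, -0.1, 0.04, -0.47], [0.1, -0.43, -0.108, 0.06, -0.472], [0.1, -0.43, -0.108, 0.06, -0.472], [0.1, -0.43, -0.108, 0.06, -0.472]])

```text
time: 1.4
tool_pos: [0.5288, 0.2808, 0.1669]
tool_rot: [3.141, -0.0, -2.952]
contact_force: [-1.2, 0.1, -0.1]
opening: 0.0415
grip_force: 0.0
```

Run:
```python
from h import *
print(observe()['opening'])
im,P,o,r=grab('wrist','w1.png')
Q=P[(abs(P[...,2]-.06)<.006)&(np.hypot(P[...,0]-.53,P[...,1]-.28)<.1)&(abs((P[...,1]-.28)*.982-(P[...,0]-.5296)*.19)<.02)]
print(len(Q),cv2.minAreaRect((Q[:,:2]*1000).astype(np.float32)),Q.mean(0))
delta(.5296,.28,.03,3.331)
```

```text
0.041486806902262814
2100 ((531.2518310546875, 282.5054626464844), (149.84121704101562, 11.954391479492188), 10.89399242401123) [0.52468971 0.28116512 0.06012067]
delta [-0.0006 -0.0013  0.1374  0.0005] pos [0.5287 0.2812 0.1674] yaw -2.9517
```

View pics/w1.png

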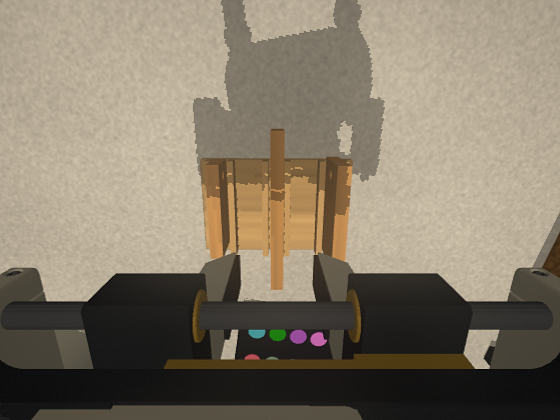

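The wrist view shows the tag centred between the fingers at column 277, rows 130–290, so I descend and grip.

>>> step_arm(plan=[[0.1, -0.0025, 0, 0.05, 0], [0.1, -0.0025, 0, 0.1, 0], [0.1, -0.0025, 0, 0.12, 0], [0.1, -0.0025, 0, 0.135, 0], [0.1, -0.0025, 0, 0.135, 0], [0.9, -0.0025, 0, 0.135, 0], [0.9, -0.0025, 0, 0.135, 0], [0.9, -0.0025, 0, 0.135, 0], [0.9, -0.0025, 0, 0.135, 0], [0.9, -0.0025, 0, 0.135, 0], [0.9, -0.0025, 0, 0.115, 0], [0.9, -0.0025, 0, 0.075, 0], [0.9, -0.0025, 0, 0.025, 0], [0.9, -0.0025, 0, 0.02, 0], [0.9, -0.0025, 0, 0.02, 0]], grip_force=25)

```text
time: 3.32
tool_pos: [0.5315, 0.2808, 0.1464]
tool_rot: [-3.142, -0.0, -2.952]
contact_force: [0.2, 0.6, -0.4]
opening: 0.012
grip_force: 25.0
```

Run:
```python
from h import *
delta(.45,.05,.022,3.307)
```

```text
delta [ 0.1234 -0.2114  0.1244  0.0238] pos [0.5315 0.2808 0.1464] yaw -2.9524
```

>>> step_arm(plan=[[0.9, 0.03, -0.05, 0, 0.02], [0.9, 0.06, -0.1, 0, 0.024], [0.9, 0.09, -0.15, 0, 0.024], [0.9, 0.12, -0.2, 0, 0.024], [0.9, 0.123, -0.211, 0.02, 0.024], [0.9, 0.123, -0.211, 0.06, 0.024], [0.9, 0.123, -0.211, 0.1, 0.024], [0.9, 0.123, -0.211, 0.116, 0.024], [0.9, 0.123, -0.211, 0.12, 0.024], [0.9, 0.123, -0.211, 0.122, 0.024], [0.9, 0.123, -0.211, 0.122, 0.024], [0.9, 0.123, -0.211, 0.1235, 0.024], [0.9, 0.123, -0.211, 0.1235, 0.024]])

```text
time: 4.95
tool_pos: [0.4508, 0.0506, 0.0235]
tool_rot: [-3.142, 0.001, -2.976]
contact_force: [-0.2, -0.4, -0.9]
opening: 0.0116
grip_force: 25.0
```

>>> step_arm(plan=[[-0.2, 0, 0, 0, 0], [-1, 0, 0, 0, 0], [-1, 0, 0, 0, 0], [-1, 0, 0, 0, 0], [-1, 0, 0, -0.015, 0], [-1, 0, 0, -0.02, 0], [-1, 0, 0, -0.02, 0]])

```text
time: 5.82
tool_pos: [0.4508, 0.0506, 0.0434]
tool_rot: [-3.141, 0.001, -2.976]
contact_force: [0.9, -0.2, -0.2]
opening: 0.0773
grip_force: 0.0
```

Run:
```python
from h import *
im,P,o,r=grab('wrist','w2.png')
s=observe(); print(s['tool_pos'],s['opening'])
d=P-s['tool_pos']; Q=P[(P[...,2]>.04)&(P[...,2]<.056)&(abs(d[...,1])<.035)&(abs(d[...,0])<.1)]
print(len(Q),cv2.minAreaRect((Q[:,:2]*1000).astype(np.float32)),Q.mean(0))
```

```text
[0.45056549 0.05058053 0.04311625] 0.08152453817606822
4503 ((441.3493957519531, 49.83124542236328), (132.69679260253906, 12.06808090209961), 9.516631126403809) [0.42722542 0.04745228 0.05007473]
```

View pics/w2.png

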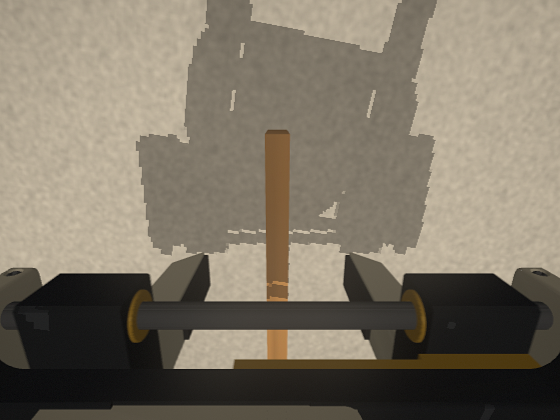

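The tag stands upright between the open fingers (column 277), so I push its top sideways with one finger.

>>> step_arm(plan=[[-1, 0, 0.02, 0, 0], [-1, 0, 0.034, 0, 0], [-1, 0, 0.039, 0, 0], [-1, 0, 0.043, 0, 0], [-1, 0, 0.047, 0, 0], [-1, 0, 0.051, 0, 0], [-1, 0, 0.055, 0, 0], [-1, 0, 0.059, 0, 0], [-1, 0, 0.062, 0, 0], [-1, 0, 0.062, 0, 0], [-1, 0, 0.062, 0, 0], [-1, 0.0, 0.062, -0.06, 0], [-1, -0.04, 0.062, -0.12, 0], [-1, -0.08, 0.062, -0.15, 0], [-1, -0.08, 0.062, -0.15, 0], [-1, -0.08, 0.062, -0.15, 0]])

```text
time: 7.88
tool_pos: [0.5181, 0.1247, 0.1921]
tool_rot: [3.141, -0.003, -2.976]
contact_force: [-0.5, -0.0, -0.9]
opening: 0.0918
grip_force: 0.0
```

Run:
```python
from h import *
im,P,o,r=grab('wrist','w3.png'); np.savez('w3.npz',im=im,P=P)
d=P-[.45,.05,0]; hsv=cv2.cvtColor(im,cv2.COLOR_RGB2HSV)
m=(hsv[...,1]>110)&(P[...,2]>.006)&(P[...,2]<.02)&(np.hypot(d[...,0],d[...,1])<.16)
Q=P[m]; print(len(Q),cv2.minAreaRect((Q[:,:2]*1000).astype(np.float32)),Q.mean(0),observe()['tool_pos'])
```

```text
7082 ((441.9464111328125, 123.98845672607422), (158.234619140625, 132.9282989501953), 9.40667724609375) [0.43989443 0.08198996 0.01217623] [0.51757698 0.12465497 0.19171424]
```

View pics/w3.png

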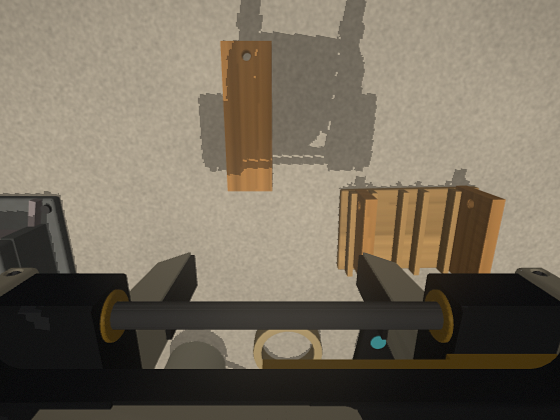

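The tag lies flat at columns 221–273, rows 40–191. Its hole is at (246,57), on the robot side, so the nose already points the right way.

Run:
```python
from h import *
d=np.load('w3.npz'); P=d['P'][35:200,210:290].reshape(-1,3); Q=P[(P[:,2]>.0075)&(P[:,2]<.02)]
r=cv2.minAreaRect((Q[:,:2]*1000).astype(np.float32)); print(len(Q),r)
a=np.radians(r[2]) if r[1][0]>r[1][1] else np.radians(r[2]-90); c=np.array(r[0])/1000; print(a)
g=c-.042*np.array([np.cos(a),np.sin(a)]); print(c,g)
delta(g[0],g[1],.05,a+np.pi)
```

```text
7144 ((444.8772888183594, 81.98162841796875), (150.42539978027344, 49.82853317260742), 9.19845962524414)
0.16054340657227398
[0.44487729 0.08198163] [0.40341739 0.07526773]
delta [ 0.1207 -0.0299  0.1417  0.0046] pos [0.5176 0.1247 0.1917] yaw -2.9765
```

>>> step_arm(plan=[[-1, 0.05, -0.015, 0.02, 0.005], [-1, 0.1, -0.03, 0.06, 0.005], [-1, 0.12, -0.03, 0.11, 0.005], [-1, 0.121, -0.03, 0.15, 0.005], [-1, 0.121, -0.03, 0.175, 0.005], [-1, 0.121, -0.03, 0.185, 0.005], [-1, 0.121, -0.03, 0.1885, 0.005], [-1, 0.121, -0.03, 0.1885, 0.005], [0.9, 0.121, -0.03, 0.1885, 0.005], [0.9, 0.121, -0.03, 0.1885, 0.005], [0.9, 0.121, -0.03, 0.1885, 0.005], [0.9, 0.121, -0.03, 0.1885, 0.005], [0.9, 0.121, -0.03, 0.1885, 0.005], [0.9, 0.121, -0.03, 0.1885, 0.005], [0.9, 0.121, -0.03, 0.1885, 0.005]], grip_force=20)

```text
time: 9.8
tool_pos: [0.405, 0.0754, 0.0048]
tool_rot: [3.142, 0.0, -2.981]
contact_force: [-0.7, 0.7, 1.4]
opening: 0.05
grip_force: 20.0
```

Run:
```python
from h import *
delta(.64,-.02,.2,.165+np.pi)
```

```text
delta [-0.2168 -0.1317 -0.1952 -0.0048] pos [0.405  0.0754 0.0048] yaw -2.9814
```

>>> step_arm(plan=[[0.9, 0, 0, -0.02, 0], [0.9, 0, 0, -0.06, 0], [0.9, -0.02, -0.01, -0.11, 0], [0.9, -0.06, -0.03, -0.155, 0], [0.9, -0.1, -0.06, -0.18, 0], [0.9, -0.14, -0.09, -0.195, 0], [0.9, -0.18, -0.12, -0.195, 0], [0.9, -0.21, -0.132, -0.195, 0], [0.9, -0.217, -0.132, -0.195, 0], [0.9, -0.217, -0.132, -0.195, 0], [0.9, -0.217, -0.132, -0.195, 0]])

```text
time: 11.18
tool_pos: [0.6392, -0.0197, 0.1999]
tool_rot: [3.141, -0.001, -2.981]
contact_force: [-0.2, -0.2, 0.5]
opening: 0.0498
grip_force: 20.0
```

Run:
```python
from h import *
im,P,o,r=grab('wrist','w4.png'); np.savez('w4.npz',im=im,P=P); print(observe()['tool_pos'],observe()['tool_rot'])
```

```text
[ 0.63932406 -0.01973876  0.20005226] [ 3.14143614e+00 -2.24071244e-04 -2.98075216e+00]
```

View pics/w4.png

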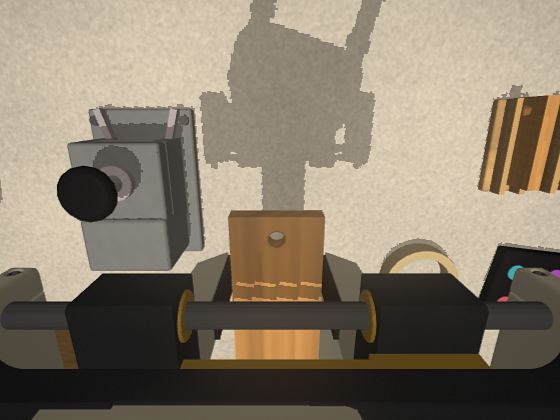

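The press is at left: bed front edge at row 107, lead-ins at (103,122) and (172,122), head front at row 143, knob at (88,193). The tag is level in the fingers, with its hole at (277,238).

Run:
```python
from h import *
d=np.load('w4.npz'); P=d['P']; im=d['im']
def fit(z0,z1,n,u0=40,u1=210,v0=90,v1=275):
    S=P[v0:v1,u0:u1].reshape(-1,3); Q=S[(S[:,2]>z0)&(S[:,2]<z1)]
    r=cv2.minAreaRect((Q[:,:2]*1000).astype(np.float32)); print(n,len(Q),np.round(r[0],1),np.round(r[1],1),round(r[2],2),Q[:,2].mean().round(4)); return Q
fit(.082,.094,'head'); fit(.128,.14,'knob'); fit(.01,.018,'bed'); fit(.02,.028,'lead',85,190,100,145)
a=.163; e=np.array([np.cos(a),np.sin(a)]); n=np.array([-e[1],e[0]])
# lead-ins in knob frame
S=P[100:145,85:190].reshape(-1,3); Q=S[(S[:,2]>.021)&(S[:,2]<.027)][:,:2]-[.6347,-.168]
x=Q@e-.005; y=Q@n
for lo in range(-70,-35,8):
    k=(x*1000>lo)&(x*1000<lo+8); yy=y[k]*1000
    if k.sum()>3: print(lo, k.sum(), yy.min().round(1),yy[yy<0].max().round(1) if (yy<0).any() else None,yy[yy>0].min().round(1) if (yy>0).any() else None,yy.max().round(1))
# tag
S=P[205:300,225:330].reshape(-1,3); s=observe(); Q=S[(S[:,2]>.19)&(S[:,2]<.23)]
print('tag',cv2.minAreaRect((Q[:,:2]*1000).astype(np.float32)),np.polyfit(Q[:,0],Q[:,2],1), Q[:,2].mean())
t=np.array(s['tool_pos'][:2]);print(len(Q),((Q[:,:2]-t)@e).min(),((Q[:,:2]-t)@n).min(),((Q[:,:2]-t)@n).max())
```

```text
head 4804 [ 664.2 -161.4] [120.   80.9] 8.99 0.0845
knob 2548 [ 635.5 -166. ] [42.9 42.7] 43.32 0.1334
bed 4000 [ 652.3 -163.7] [163.9 110.1] 9.25 0.0142
lead 539 [ 586.5 -173.9] [36.  88.2] 4.84 0.0238
-70 103 -41.4 -32.9 35.9 44.4
-62 143 -40.3 -31.0 34.1 42.9
-54 125 -38.1 -29.0 31.8 40.9
-46 128 -35.3 -26.8 29.2 42.0
-38 11 41.6 None 41.6 42.4
tag ((629.167236328125, -20.570598602294922), (50.02547073364258, 57.85704803466797), 9.423787117004395) [0.06490969 0.16654284] 0.2072427040212266
8855 -0.03518980996423179 -0.028102619890321416 0.029754020701732647
```

Run:
```python
from h import *
d=np.load('w4.npz'); P=d['P']
for v0,v1 in ((214,225),(245,256),(270,281)):
    Q=P[v0:v1,245:310].reshape(-1,3); print(np.nanmedian(Q,0))
e=np.array([np.cos(.1614),np.sin(.1614)]); O=np.array([.6399,-.1657])
for x,z in ((-.20,.06),(-.20,.0205),(-.085,.0205)):
    p=O+x*e; print(p); delta(p[0],p[1],z,.1614+np.pi)
```

```text
[ 0.60649572 -0.0242078   0.20696004]
[ 0.62336032 -0.02150045  0.20715146]
[ 0.63813702 -0.01897239  0.20713642]
[ 0.44249935 -0.19784003]
delta [ 0.2228 -0.1443  0.1401 -0.0006] pos [ 0.6393 -0.0197  0.2001] yaw -2.9808
[ 0.44249935 -0.19784003]
delta [ 0.2228 -0.1443  0.1796 -0.0006] pos [ 0.6393 -0.0197  0.2001] yaw -2.9808
[ 0.55600472 -0.17935951]
delta [ 0.1078 -0.1442  0.1796 -0.0006] pos [ 0.6393 -0.0197  0.2001] yaw -2.9808
```

>>> step_arm(plan=[[0.9, 0.05, -0.03, 0, 0], [0.9, 0.1, -0.06, 0, 0], [0.9, 0.15, -0.09, 0, 0], [0.9, 0.19, -0.12, 0, 0], [0.9, 0.223, -0.144, 0.02, 0], [0.9, 0.223, -0.144, 0.06, 0], [0.9, 0.223, -0.144, 0.11, 0], [0.9, 0.223, -0.144, 0.15, 0], [0.9, 0.223, -0.144, 0.172, 0], [0.9, 0.223, -0.144, 0.1795, 0], [0.9, 0.223, -0.144, 0.1795, 0], [0.9, 0.223, -0.144, 0.1795, 0]])

```text
time: 12.72
tool_pos: [0.4436, -0.1983, 0.0213]
tool_rot: [-3.14, 0.002, -2.981]
contact_force: [-0.3, 0.5, -0.4]
opening: 0.0492
grip_force: 20.0
```

Run:
```python
from h import *
e=np.array([np.cos(.1614),np.sin(.1614)]); O=np.array([.6399,-.1657])
for x in (-.20,-.09):
    p=O+x*e; delta(p[0],p[1],.0200,.1614+np.pi)
im,P,o,r=grab('top')
Q=P[150:260,290:380].reshape(-1,3); x=(Q[:,:2]-O)@e; n=np.array([-e[1],e[0]]); y=(Q[:,:2]-O)@n
k=(Q[:,2]>.02)&(Q[:,2]<.035)&(abs(y)<.022)&(x<-.06)
print(k.sum(), x[k].max() if k.any() else 0)
```

```text
delta [ 0.0011  0.0007  0.0013 -0.001 ] pos [ 0.4436 -0.1983  0.0213] yaw -2.9812
delta [-0.1089  0.0008  0.0013 -0.001 ] pos [ 0.4436 -0.1983  0.0213] yaw -2.9812
147 -0.06796915686734599
```

>>> step_arm(plan=[[0.9, -0.01, 0.0005, 0, 0], [0.9, -0.02, 0.0005, 0, 0], [0.9, -0.028, 0.0005, 0, 0], [0.9, -0.036, 0.0005, 0, 0], [0.9, -0.044, 0.0005, 0, 0], [0.9, -0.05, 0.0005, 0, 0], [0.9, -0.056, 0.0005, 0, 0], [0.9, -0.062, 0.0005, 0, 0], [0.9, -0.068, 0.0005, 0, 0], [0.9, -0.068, 0.0005, 0, 0]])

```text
time: 14.02
tool_pos: [0.5105, -0.1866, 0.0202]
tool_rot: [-3.141, 0.0, -2.981]
contact_force: [-0.4, 0.4, -0.3]
opening: 0.0497
grip_force: 20.0
```

>>> step_arm(plan=[[0.9, -0.006, 0, 0, 0], [0.9, -0.012, 0, 0, 0], [0.9, -0.018, 0, 0, 0], [0.9, -0.024, 0, 0, 0], [0.9, -0.03, 0, 0, 0], [0.9, -0.035, 0, 0, 0], [0.9, -0.04, 0, 0, 0], [0.9, -0.04, 0, 0, 0]])

```text
time: 15.02
tool_pos: [0.5498, -0.1802, 0.0202]
tool_rot: [-3.142, 0.0, -2.981]
contact_force: [-0.7, 0.0, -0.9]
opening: 0.0493
grip_force: 20.0
```

Run:
```python
from h import *
e=np.array([np.cos(.1614),np.sin(.1614)]); O=np.array([.6399,-.1657])
print((observe()['tool_pos'][:2]-O)@e, observe()['contact_force'])
```

```text
-0.09122223561021153 [-0.68114323  0.00297359 -0.92178952]
```

>>> step_arm(plan=[[0.9, -0.002, 0, 0, 0], [0.9, -0.003, 0, 0, 0], [0.9, -0.004, 0, 0, 0], [0.9, -0.005, 0, 0, 0], [0.9, -0.0055, 0, 0, 0], [0.9, -0.006, 0, 0, 0], [0.9, -0.006, 0, 0, 0]])

```text
time: 15.9
tool_pos: [0.5555, -0.1793, 0.0202]
tool_rot: [3.141, 0.0, -2.981]
contact_force: [0.1, -0.5, -0.3]
opening: 0.0499
grip_force: 20.0
```

>>> step_arm(plan=[[0.9, -0.001, 0, 0, 0], [0.9, -0.002, 0, 0, 0], [0.9, -0.003, 0, 0, 0], [0.9, -0.003, 0, 0, 0]])

```text
time: 16.4
tool_pos: [0.5565, -0.179, 0.0196]
tool_rot: [3.14, -0.004, -2.981]
contact_force: [-6.2, -2.9, -0.1]
opening: 0.0498
grip_force: 20.0
```

Contact of about 6 N with the motion stopped, so the tag is home. I release it, rise and check.

>>> step_arm(plan=[[-0.4, 0, 0, 0, 0], [-1, 0, 0, 0, 0], [-1, 0, 0, 0, 0], [-1, 0, 0, 0, 0], [-1, 0.0, 0, 0, 0], [-1, 0.01, 0, -0.02, 0], [-1, 0.01, 0, -0.06, 0], [-1, 0.01, 0, -0.12, 0], [-1, 0.01, 0, -0.16, 0], [-1, 0.01, 0, -0.18, 0], [-1, 0.01, 0, -0.18, 0]])

```text
time: 17.77
tool_pos: [0.5493, -0.1808, 0.2018]
tool_rot: [-3.14, 0.003, -2.981]
contact_force: [0.7, 0.4, -0.1]
opening: 0.0917
grip_force: 0.0
```

Run:
```python
from h import *
e=np.array([np.cos(.1614),np.sin(.1614)]); O=np.array([.6399,-.1657]);n=np.array([-e[1],e[0]])
for c in ('wrist','top'):
    im,P,o,r=grab(c,'w5.png' if c=='wrist' else None); Q=P[:,:].reshape(-1,3); x=(Q[:,:2]-O)@e; y=(Q[:,:2]-O)@n
    k=(Q[:,2]>.018)&(Q[:,2]<.034)&(abs(y)<.03)&(x<-.075)&(x>-.16)
    print(c,k.sum(),np.percentile(x[k],[0,1,3]),y[k].min(),y[k].max(),Q[k,2].mean(), np.polyfit(x[k],Q[k,2],1))
s=observe();print(s['tool_pos'],s['opening'])
```

```text
wrist 1783 [-0.11971434 -0.11945134 -0.11933278] -0.02419110486405337 0.025880261524227823 0.02593468462700937 [0.01662681 0.027566  ]
top 155 [-0.12066803 -0.12032771 -0.11979639] -0.026008575928456464 0.024280156281709993 0.025907304724863526 [-0.0212488   0.02360347]
[ 0.54810975 -0.18021111  0.19921448] 0.0915699278473103
```

View pics/w5.png

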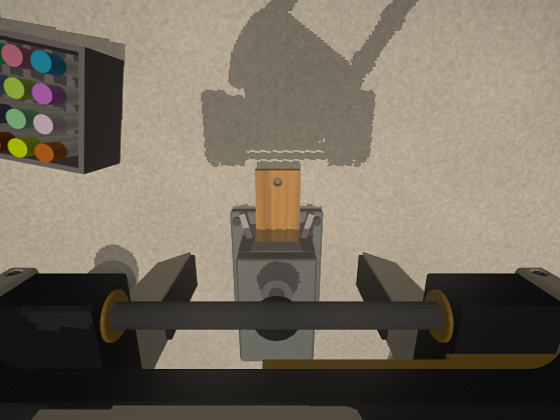

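The picture shows the tag under the gate between the lead-ins, tail at (278,170) and hole at (278,182). The tail measures at press x = -120 mm, so it is home. Next is the knob.

Run:
```python
from h import *
delta(.635,-.1664,.140,.1614+np.pi)
```

```text
delta [-0.088  -0.0002  0.0592 -0.0012] pos [ 0.5481 -0.1802  0.1992] yaw -2.9814
```

>>> step_arm(plan=[[1, -0.03, 0, 0, 0], [1, -0.06, 0, 0, 0], [1, -0.088, 0, 0, 0], [1, -0.088, 0, 0.03, 0], [1, -0.088, 0, 0.05, 0], [1, -0.088, 0, 0.057, 0], [1, -0.088, 0, 0.057, 0], [1, -0.088, 0, 0.057, 0]])

```text
time: 18.88
tool_pos: [0.6358, -0.1666, 0.144]
tool_rot: [-3.141, 0.001, -2.981]
contact_force: [0.2, -0.5, -0.1]
opening: 0.0162
grip_force: 0.0
```

>>> step_arm(plan=[[1, 0, 0, 0.004, 0], [1, 0, 0, 0.007, 0], [1, 0, 0, 0.01, 0], [1, 0, 0, 0.013, 0], [1, 0, 0, 0.016, 0], [1, 0, 0, 0.019, 0], [1, 0, 0, 0.022, 0], [1, 0, 0, 0.025, 0], [1, 0, 0, 0.025, 0]])

```text
time: 20.0
tool_pos: [0.6355, -0.1664, 0.1184]
tool_rot: [-3.141, 0.0, -2.981]
contact_force: [-1.4, 0.5, 5.6]
opening: 0.0007
grip_force: 2.9
```

>>> step_arm(plan=[[1, 0, 0, 0.002, 0], [1, 0, 0, 0.004, 0], [1, 0, 0, 0.006, 0], [1, 0, 0, 0.008, 0], [1, 0, 0, 0.009, 0], [1, 0, 0, 0.01, 0], [1, 0, 0, 0.011, 0], [1, 0, 0, 0.011, 0]])

```text
time: 21.0
tool_pos: [0.6355, -0.1665, 0.1089]
tool_rot: [-3.141, 0.001, -2.981]
contact_force: [-4.9, 1.6, 12.5]
opening: 0.0007
grip_force: 6.7
```

>>> step_arm(plan=[[1, 0, 0, 0.001, 0], [1, 0, 0, 0.002, 0], [1, 0, 0, 0.003, 0], [1, 0, 0, 0.003, 0], [1, 0, 0, 0.003, 0]])

```text
time: 21.62
tool_pos: [0.6356, -0.1665, 0.1067]
tool_rot: [-3.141, 0.001, -2.981]
contact_force: [-6.4, 1.6, 16.7]
opening: 0.0005
grip_force: 8.6
```

>>> step_arm(plan=[[1, 0, 0, 0.001, 0], [1, 0, 0, 0.002, 0], [1, 0, 0, 0.002, 0], [1, 0, 0, 0.002, 0], [1, 0, 0, 0.002, 0], [1, 0, 0, 0.002, 0]])

```text
time: 22.38
tool_pos: [0.6356, -0.1665, 0.1061]
tool_rot: [-3.14, 0.002, -2.981]
contact_force: [-8.7, 3.0, 24.6]
opening: 0.0005
grip_force: 12.2
```

The force rose to 25 N, so the plunger is on its end stop, and I held it there. Now I release the knob slowly.

>>> step_arm(plan=[[1, 0, 0, -0.004, 0], [1, 0, 0, -0.009, 0], [1, 0, 0, -0.014, 0], [1, 0, 0, -0.02, 0], [1, 0, 0, -0.026, 0], [1, 0, 0, -0.032, 0], [1, 0, 0, -0.04, 0], [1, 0, 0, -0.06, 0], [1, 0.04, 0, -0.1, 0], [1, 0.08, 0, -0.11, 0], [1, 0.1, 0, -0.11, 0], [1, 0.1, 0, -0.11, 0], [1, 0.1, 0, -0.11, 0], [1, 0.1, 0, -0.11, 0]])

```text
time: 24.12
tool_pos: [0.5374, -0.1822, 0.2118]
tool_rot: [3.141, -0.0, -2.981]
contact_force: [0.1, 0.3, 0.2]
opening: 0.0003
grip_force: 0.0
```

Run:
```python
from h import *
e=np.array([np.cos(.1614),np.sin(.1614)]); O=np.array([.6399,-.1657]);n=np.array([-e[1],e[0]])
im,P,o,r=grab('wrist'); Q=P.reshape(-1,3); x=(Q[:,:2]-O)@e; y=(Q[:,:2]-O)@n
k=(Q[:,2]>.018)&(Q[:,2]<.034)&(abs(y)<.03)&(x<-.075)&(x>-.16)
print(k.sum(),np.percentile(x[k],[0,1,3]),Q[k,2].mean())
im,P,o,r=grab('top'); Q=P[150:260,290:380].reshape(-1,3); d=np.hypot(Q[:,0]-.635,Q[:,1]+.1665); z=Q[(d<.015),2]; print(np.nanmedian(z))
s=observe();print(s['tool_pos'],s['contact_force'],s['time'])
```

```text
1647 [-0.11973963 -0.1194239  -0.11921108] 0.025944228395498283
nan
[ 0.53717696 -0.18216349  0.21170834] [ 0.97410338 -0.07748668  0.15480246] 24.225
  return np.nanmean(a, axis, out=out, keepdims=keepdims)
```

Run:
```python
from h import *
im,P,o,r=grab('side'); Q=P[150:190,240:280].reshape(-1,3); d=np.hypot(Q[:,0]-.635,Q[:,1]+.1665); z=Q[(d<.03),2]; print(len(z),np.nanmax(z))
print(hand_in())
```

```text
460 0.13787645137938476
the job is handed in; nothing more can be done
None
```

The job is handed in: the tag was laid flat, then slid home against the stop, the knob was pushed to the end of its stroke (25 N) and held, and it sprang back up with the tag still home (final checks by camera; no verdict was returned).

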